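# Press home a row of push rivets along a drone's belly panel

### The job

The drone lies belly up and five push rivets along the curved edge of its belly panel still stand up. With closed fingertips, work along that edge in one run: start at the orange rivet at one end and gently press each rivet fully home in turn, one at a time, to the black one at the other end, keeping the fingertips within about 5 cm of the panel from the first rivet to the last. Do not lift, tip or shove the drone, press no harder than a finger would, and leave the tools and parts around it alone.

Things in the scene. Friction and masses are not known exactly. Their poses are not given: they have to be found in the camera images.
- drone: white quadcopter, legs off, belly up on its four motors on a 3 mm light blue mat; loose, about 0.95 kg, 430 mm across. Origin: its centre at mat level, z up. Flat round belly panel 69 mm above it. Arms at 45, 135, 225, 315 deg from its x axis. The rivets lie on an arc of radius 80 mm about the centre, the third on +x, 29 deg (40 mm) apart, numbered counter-clockwise from above.
- rivet1_head (a point): crown (top centre) of the orange first push rivet: an orange low-domed round head, 16 mm across and 3 mm thick, on a 9 mm stem. Standing up, the crown is about 9 mm over the belly panel; fully home it is 3 mm over it. The point sinks with the rivet.
- rivet1 (a joint): how far the orange first rivet is pushed in, m: 0 standing up (starts at 0 to 0.0008), 0.006 fully home against a hard stop. Slides straight down with about 3 N of friction, stays where it is left, has no spring.
- rivet2_head (a point): crown (top centre) of the second push rivet: a black low-domed round head, 16 mm across and 3 mm thick, on a 9 mm stem. Standing up, the crown is about 9 mm over the belly panel; fully home it is 3 mm over it. The point sinks with the rivet.
- rivet2 (a joint): how far the second rivet is pushed in, m: 0 standing up (starts at 0 to 0.0008), 0.006 fully home against a hard stop. Slides straight down with about 3 N of friction, stays where it is left, has no spring.
- rivet3_head (a point): crown (top centre) of the third push rivet: a black low-domed round head, 16 mm across and 3 mm thick, on a 9 mm stem. Standing up, the crown is about 9 mm over the belly panel; fully home it is 3 mm over it. The point sinks with the rivet.
- rivet3 (a joint): how far the third rivet is pushed in, m: 0 standing up (starts at 0 to 0.0008), 0.006 fully home against a hard stop. Slides straight down with about 3 N of friction, stays where it is left, has no spring.
- rivet4_head (a point): crown (top centre) of the fourth push rivet: a black low-domed round head, 16 mm across and 3 mm thick, on a 9 mm stem. Standing up, the crown is about 9 mm over the belly panel; fully home it is 3 mm over it. The point sinks with the rivet.
- rivet4 (a joint): how far the fourth rivet is pushed in, m: 0 standing up (starts at 0 to 0.0008), 0.006 fully home against a hard stop. Slides straight down with about 3 N of friction, stays where it is left, has no spring.
- rivet5_head (a point): crown (top centre) of the fifth and last push rivet: a black low-domed round head, 16 mm across and 3 mm thick, on a 9 mm stem. Standing up, the crown is about 9 mm over the belly panel; fully home it is 3 mm over it. The point sinks with the rivet.
- rivet5 (a joint): how far the fifth and last rivet is pushed in, m: 0 standing up (starts at 0 to 0.0008), 0.006 fully home against a hard stop. Slides straight down with about 3 N of friction, stays where it is left, has no spring.
- camera: loose gimbal camera, grey box 34 x 38 x 30 mm with a 36 mm overall height and a black lens, on the belly panel away from the rivets. Origin: centre of its underside. Bystander.
- screwdriver: blue-handled precision screwdriver, 150 mm long, lying on the mat between two of the drone's arms. Origin underneath its middle. Bystander.
- flux: small amber jar, 34 mm across, 60 mm tall, standing on the mat between two arms. Origin: centre of its underside. Bystander.
- motor: spare aluminium motor, 29 mm across, 36 mm tall with its shaft, standing on the mat between two arms. Origin: centre of its underside. Bystander.
- dish: small steel screw dish, 60 mm across, 18 mm tall, on the mat between two arms. Origin: centre of its underside. Bystander.
- leg: white U-shaped landing leg, 114 x 104 mm, 14 mm thick, lying on the mat on the left. Origin: middle of its open side, on the mat. Bystander.
- tape: yellow roll, 56 mm across, 18 mm tall, on the mat on the right. Origin: centre of its underside. Bystander.

How it is judged (in metres and radians):
On the way, in this order (a step that is already met when the one before it is completed fails the run):
1. the orange first rivet is pressed home, those after it still standing up (value of joint rivet1 above 0.0045 m and value of joint each of rivet2, rivet3, rivet4, rivet5 below 0.0025 m), for 0.1 s.
2. the second rivet is pressed home, those after it still standing up (value of joint each of rivet2, rivet1 above 0.0045 m and value of joint each of rivet3, rivet4, rivet5 below 0.0025 m), for 0.1 s.
3. the third rivet is pressed home, those after it still standing up (value of joint each of rivet3, rivet1, rivet2 above 0.0045 m and value of joint each of rivet4, rivet5 below 0.0025 m), for 0.1 s.
4. the fourth rivet is pressed home, those after it still standing up (value of joint each of rivet4, rivet1, rivet2, rivet3 above 0.0045 m and value of joint rivet5 below 0.0025 m), for 0.1 s.
5. the fifth and last rivet is pressed home, those after it still standing up (value of joint each of rivet5, rivet1, rivet2, rivet3, rivet4 above 0.0045 m), for 0.1 s.
At the end, for the whole second after the job is handed in: All five rivets are in by more than 4.5 of their 6 mm, pressed one after another from the orange end; the drone rests level (within 0.05 rad) within 25 mm of where it lay; the bystanders are within 40 mm of where they were (all of step 5 and distance of drone from where it was at the start of the episode below 0.025 m and angle between drone's own z axis and vertical below 0.05 rad and linear speed of drone below 0.02 m/s and distance of each of camera, screwdriver, flux, motor, dish, leg, tape from where it was at the start of the episode below 0.04 m); the robot touches nothing.
It fails at once if the drone is lifted, tipped or shoved or swung round (centre by more than 25 mm or a rivet by more than 30 mm, 10 mm up or 0.12 rad of tilt) (distance of drone from where it was at the start of the episode above 0.025 m or height (world z) of drone above 0.013 m or distance of any of rivet1_head, rivet5_head from where it was at the start of the episode above 0.03 m or angle between drone's own z axis and vertical above 0.12 rad).
It fails at once if the drone or a rivet is pressed with more than 40 N (contact force between drone and the fingers above 40 N).
It fails at once if the fingers leave the panel (grasp point more than 80 mm above it, fingertips about 60 mm) after the first rivet is home and before the last is (value of joint rivet1 above 0.0045 m and value of joint rivet5 below 0.0045 m and z of the grasp point in the frame of drone above 0.149 m).
It fails at once if a bystander is moved by more than 40 mm or carried off (distance of any of camera, screwdriver, flux, motor, dish, leg, tape from where it was at the start of the episode above 0.04 m).
It also fails if it takes over 51 s, if anything falls off the work surface, if the arm or the gripper's body presses on something with over 40 N, if the wrist force passes 120 N, or if a joint passes its speed limit or range.

### The arm

A 7-joint arm with a two-finger parallel gripper is mounted at the origin on the work surface. World frame = base frame: x ahead of the robot, y to its left, z up, the work surface at z = 0. Lengths are in mm, angles in rad, forces in N, time in s.
With the tool pointing down it reaches from about 425 to 950 mm from the base axis. Payload 4.7 kg.
Tool frame: the origin (TCP) lies at the very end of the fingers, on their centre line; the grasp point (between the pads) lies 19 mm behind it; z points along the fingers, y is the direction in which the jaws open and shut (so a half turn about z gives the same grasp; the last joint's range is limited). The gripper opens to 87 mm and grips with 3 to 60 N. Pads are 19 mm wide; open, the fingers measure 117 mm over their backs; the gripper's body (75 mm by 190 mm) begins 51 mm behind the grasp point.
Start: joints at [1.315, 0.469, -0.049, 1.532, 0.024, 1.141, -0.082], TCP at [151.828, -657.722, 222.573] pointing down, gripper open.
Joint ranges: [-2.59, 2.59], [-0.33, 1.99], [-1.39, 1.29], [0.1, 2.45], [-1.04, 4.18], [0.21, 1.99], [-2.66, 2.66]. Speed limits (rad/s): [2.57, 2.57, 3.14, 3.14, 3.14, 3.14, 3.14].

### API

Orientations are given as a rotation vector (axis times angle).
In Python, from station import arm gives the robot as it stands. The module is installed in compiled form; this text tells all that it offers.
- The arm moves only by the tool move_arm, never from a script. Its argument "deltas" is a list of rows, each a list of 3 entries, a list of its own where there are three numbers: the shift along the tool's x, y, z in cm, then the turn, a rotation vector about the tool's x, y, z in degrees, then the opening, from -1 (shut) to 1 (fully open). A call has 1 to 10 rows; each row shifts and turns the commanded pose from where the row before left it, along the tool's axes as they then stand; what a row does not reach is not made up. A row lasts 1/10 s, in which the tool goes at most 50 mm and 8.59 degrees, less where a joint would pass 70% of its speed; a pose out of reach is approached as far as the arm can. A call is refused whole if a number of a shift passes 5 or a number of a turn 8.59, either way. A call with a gripper value outside its range is refused whole. The fingers move at their own pace and stop on an object; "grip_force" is the grip in N (left out, the last holds). Time passes only in rows, so rows that do not move let the fingers close. It gives the time, the measured TCP pose, the force and the opening at its end, in the units of the state.
- arm.get_state(): the state, without advancing time (a new reading comes with each control period).
- arm.get_image(name): name is "scene" or "top"; returns (picture, depth): 480x640x3 uint8, red, green, blue; 480x640 float32, mm along the optical axis (not along the pixel's ray), 0 where there is no reading.
- arm.camera_info(name): a dict with "K" (3x3 intrinsics, pixels), "world_to_cam" (4x4, takes a point from world to camera coordinates). Camera axes: x right, y up, looking along -z (the intrinsics and any distortion apply to the point x, -y, -z); pixel columns grow to the right and rows downward; lengths in mm; the calibration is good to about 2 mm. A picture is of the moment at which its call begins. camera_info takes no time and is no camera call.
- arm.close_job(): hands the job in, once; it reports no verdict.
Trained networks look in the newest picture that a camera, given by its name, has taken for a name from the list of things; names that differ only in an ending like _2 or _b are one class to them, and where a whole thing is asked for, a point or a joint stands for the part that bears it (a point fixed in the world has none). Each returns a list of dicts, best first, with "confidence" (0 to 1); they miss things now and then, are a little off and sometimes report something else, mostly with a low value. They report only what shows in the picture. A call takes as long as a camera call.
- arm.masks_of(camera, target): "mask" (480x640 bool, what is visible of it) and "uv" ([column, row] in pixels, amid what is visible of it).
- arm.spot_point(camera, target): "uv" ([column, row] in pixels: a listed point, or the origin of a listed thing).
The state is a dict: "clock": time; "q": joint angles; "qvel": joint speeds; "joint_efforts": joint torques, N m; "position": TCP position; "tcp_rot": TCP orientation; "ft_force": force on the tool from outside, world axes, zero at the start; "ft_torque": the same for the moment, N m; "gripper_width": finger opening in mm.
Only numpy, scipy, OpenCV 4.12 (cv2) and the standard library are available. Lean on these libraries where they do the work, as an engineer would, in place of code of your own. Each camera call takes 0.05 s, during which the arm holds its last target. There are 200 camera calls.

## Working session

There is one attempt and no reset: what is moved stays moved. The work goes in short steps, Python scripts to look and compute and a tool call to move; the robot and the scene stay as the last step left them, time stands still between calls to the robot, and variables do not carry over. Pictures are saved under pics/ and viewed, about 8 in all and at most 12, crops included, and the job is handed in when it is done.

Besides the shell and the picture viewer there is one more tool, called after ">>>" in YAML: its name, and indented under it one key for each argument. move_arm: Moves the arm, as the interface text tells. Its arguments: {"type":"object","properties":{"deltas":{"type":"array"},"grip_force":{"type":"number"}},"required":["deltas"]}

```bash
mkdir -p pics; cat > h.py <<'E'
import numpy as np, cv2
from station import arm
from scipy.spatial.transform import Rotation as R
def ray(cam,uv):
    i=arm.camera_info(cam);K=np.array(i["K"]);T=np.linalg.inv(np.array(i["world_to_cam"]))
    d=np.linalg.inv(K)@[uv[0],uv[1],1];d=np.array([d[0],-d[1],-d[2]])
    return T[:3,3],T[:3,:3]@d
def at_z(cam,uv,z):
    o,d=ray(cam,uv);return o+d*(z-o[2])/d[2]
def at_depth(cam,uv,dep):
    o,d=ray(cam,uv);return o+d*dep
E
cat > a.py <<'E'
from h import *
s=arm.get_state();print(s["clock"],s["position"],s["tcp_rot"],s["ft_force"],s["gripper_width"])
print(R.from_rotvec(s["tcp_rot"]).as_matrix().round(3))
print({c:[k for k in arm.camera_info(c)] for c in("scene","top")})
for c in("top","scene"):
    im,d=arm.get_image(c);cv2.imwrite(f"pics/{c}0.png",im[:,:,::-1])
    for n in ["drone","camera"]+[f"rivet{k}_head" for k in range(1,6)]:
        for r in arm.spot_point(c,n)[:5]:
            uv=np.array(r["uv"]);z=3 if n=="drone" else (81 if "rivet" in n else 72)
            u,v=np.clip(uv.round().astype(int),0,[639,479])
            print(c,n,round(r["confidence"],2),uv.round(1),at_z(c,uv,z).round(1),at_depth(c,uv,d[v,u]).round(1))
E
python3 a.py
```

```text
0.0 [ 151.66620844 -657.15067374  221.50521888] [-3.11953490e+00 -3.55332088e-01  4.80925633e-04] [-0.80018335  0.53900242 -0.11041246] 87.12161815152946
[[ 0.974  0.225 -0.001]
 [ 0.225 -0.974  0.002]
 [-0.    -0.002 -1.   ]]
{'scene': ['K', 'world_to_cam'], 'top': ['K', 'world_to_cam']}
top drone 0.64 [305.  239.7] [555.6   5.5   3. ] [546.7   2.9  70.5]
top camera 0.73 [304.8 216.8] [598.6   4.5  72. ] [591.9   3.  109. ]
top rivet1_head 0.44 [282.2 255.7] [508.7  52.2  81. ] [509.4  52.9  73. ]
top rivet2_head 0.52 [290.2 264.3] [489.9  34.   81. ] [490.2  34.2  77.2]
top rivet3_head 0.6 [308.4 268.3] [481.8  -6.4  81. ] [481.9  -6.4  80.2]
top rivet4_head 0.42 [327. 266.] [487.6 -47.4  81. ] [487.5 -47.3  82.9]
top rivet5_head 0.63 [379.2 233.1] [ 563.  -162.4   81. ] [ 572.7 -170.1   15.5]
top rivet5_head 0.43 [339.5 253.5] [515.8 -74.6  81. ] [516.  -74.7  79.1]
scene drone 0.92 [327.  277.3] [564.9  -6.4   3. ] [608.7  23.9  74.2]
scene camera 0.63 [320.8 267.2] [590.5  -8.5  72. ] [609.7   5.4 102.1]
scene rivet1_head 0.57 [312.3 238.6] [531.1 -79.8  81. ] [524.6 -84.9  71.8]
scene rivet1_head 0.53 [357.6 256.3] [511.4  51.4  81. ] [507.8  49.5  76.1]
scene rivet1_head 0.37 [291.5 323.5] [767.8  37.7  81. ] [741.4  12.8  20.8]
scene rivet2_head 0.39 [353.4 246.6] [490.1  24.5  81. ] [488.6  23.6  79. ]
scene rivet3_head 0.61 [342.8 239.6] [486.1 -11.9  81. ] [484.6 -12.9  79. ]
scene rivet4_head 0.38 [330.9 234.4] [489.4 -48.4  81. ] [489.6 -48.3  81.2]
scene rivet5_head 0.57 [310.7 238.1] [532.2 -84.3  81. ] [522.4 -92.   67.1]
```

```bash
python3 - <<'E'
import cv2
t=cv2.imread("pics/top0.png")[180:300,230:400];s=cv2.imread("pics/scene0.png")[200:320,260:420]
cv2.imwrite("pics/t.png",cv2.resize(t,None,fx=4.7,fy=4.7,interpolation=cv2.INTER_CUBIC))
cv2.imwrite("pics/s.png",cv2.resize(s,None,fx=5,fy=5,interpolation=cv2.INTER_CUBIC))
E
```

```text
(no output)
```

View pics/t.png

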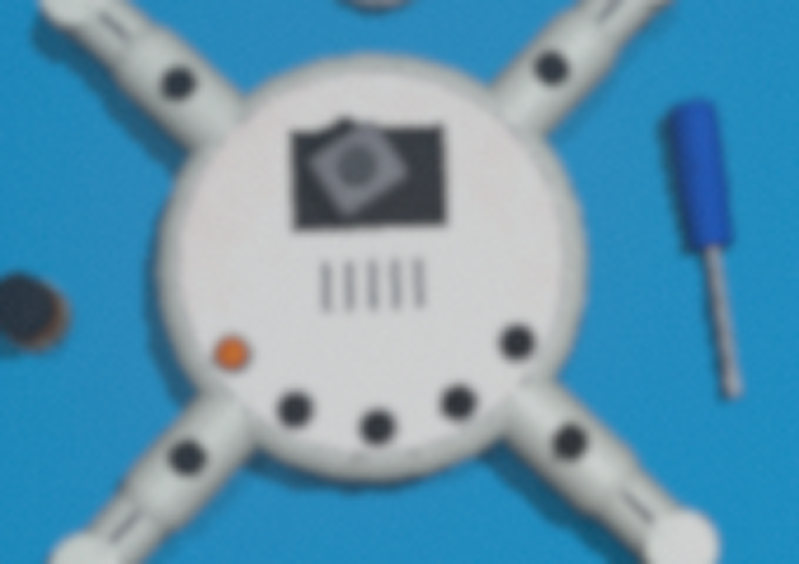

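View pics/s.png

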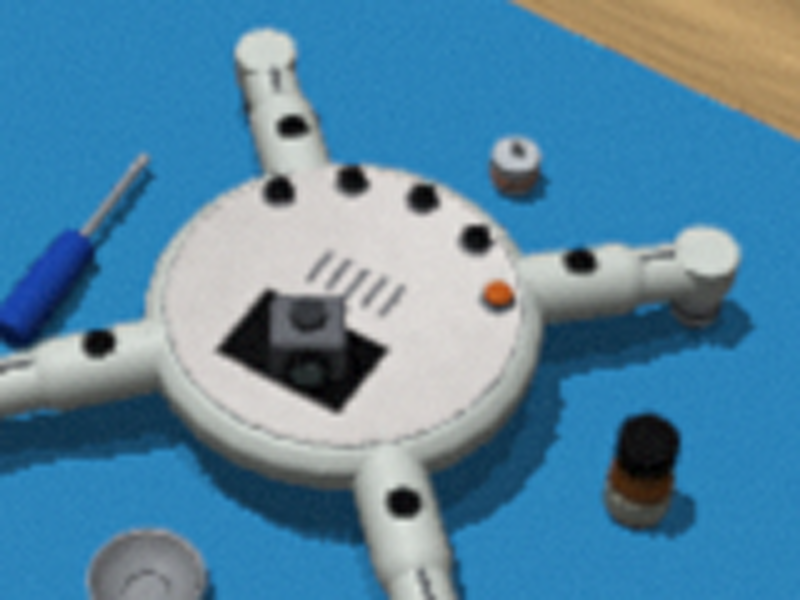

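The top picture shows the orange rivet at about (279,255) and black ones at (293,267), (310,271), (327,266) and (340,253). The scene picture agrees. I'll refine with blob centroids and fit the known arc to both cameras.

```bash
cat > fit.py <<'E'
from h import *
from scipy.optimize import least_squares
g={"top":[(279.4,255.3),(292.8,267.2),(310.2,270.9),(327.4,265.7),(340,253)],
"scene":[(359.4,259),(355,247.6),(344.5,239.4),(330.5,236),(315.8,237.8)]}
def blobs(c,im,g):
    f=cv2.resize(im,None,fx=8,fy=8,interpolation=cv2.INTER_CUBIC).astype(float);out=[]
    for k,(u,v) in enumerate(g):
        p=f[int(8*v)-44:int(8*v)+44,int(8*u)-44:int(8*u)+44]
        w=(p[:,:,0]-p[:,:,2]>60) if k==0 else p.max(2)<115
        n,l,st,ce=cv2.connectedComponentsWithStats(w.astype(np.uint8))
        b=min(range(1,n),key=lambda i:np.hypot(*(ce[i]-44))-st[i,4]/100)
        out.append([(int(8*u)-44+ce[b][0]+.5)/8-.5,(int(8*v)-44+ce[b][1]+.5)/8-.5]); print(c,k+1,np.round(out[-1],1),st[b].tolist())
    return np.array(out)
def fit(P):
    a=np.deg2rad(29*(np.arange(5)-2))
    m=lambda x:np.c_[x[0]+80*np.cos(a+x[2]),x[1]+80*np.sin(a+x[2])]
    r=least_squares(lambda x:(m(x)-P[:,:2]).ravel(),[560,0,3.14]);return r.x,m(r.x),(m(r.x)-P[:,:2])
if __name__=="__main__":
    A=[]
    for c in g:
        im,d=arm.get_image(c);B=blobs(c,im,g[c])
        P=np.array([at_z(c,b,79.5 if c=="top" else 78.5) for b in B]);A.append(P);x,m,e=fit(P)
        print(c,x.round(3));print(np.c_[P[:,:2],m,e].round(1))
    x,m,e=fit(sum(A)/2);print(x,m.round(1))
    im,d=arm.get_image("top")
    for uv in((310,255),(295,255),(325,255)):print(at_depth("top",uv,np.median(d[uv[1]-2:uv[1]+3,uv[0]-2:uv[0]+3])))
E
python3 fit.py
```

```text
top 1 [278.8 254.7] [20, 20, 47, 47, 1720]
top 2 [292.3 266.8] [19, 19, 50, 52, 2069]
top 3 [309.9 270.5] [21, 19, 51, 52, 2073]
top 4 [327.1 265.3] [20, 20, 51, 51, 2071]
top 5 [339.6 252.5] [19, 18, 51, 51, 2048]
top [556.9    -5.119   3.198]
[[ 5.109e+02  5.990e+01  5.108e+02  6.020e+01 -2.000e-01  3.000e-01]
 [ 4.847e+02  2.940e+01  4.849e+02  2.970e+01  2.000e-01  3.000e-01]
 [ 4.771e+02 -9.700e+00  4.770e+02 -9.600e+00 -1.000e-01  1.000e-01]
 [ 4.893e+02 -4.750e+01  4.892e+02 -4.780e+01 -1.000e-01 -3.000e-01]
 [ 5.183e+02 -7.480e+01  5.184e+02 -7.520e+01  1.000e-01 -4.000e-01]]
scene 1 [359.2 258.1] [24, 20, 46, 40, 1402]
scene 2 [354.8 247.4] [22, 25, 50, 45, 1783]
scene 3 [344.2 239.2] [20, 24, 50, 45, 1774]
scene 4 [330.  235.6] [20, 20, 50, 47, 1815]
scene 5 [315.4 237.7] [20, 22, 49, 48, 1812]
scene [559.926  -6.35    3.207]
[[ 5.121e+02  5.700e+01  5.132e+02  5.860e+01  1.100e+00  1.600e+00]
 [ 4.883e+02  2.800e+01  4.876e+02  2.770e+01 -7.000e-01 -2.000e-01]
 [ 4.808e+02 -1.100e+01  4.801e+02 -1.160e+01 -7.000e-01 -6.000e-01]
 [ 4.925e+02 -4.930e+01  4.927e+02 -4.970e+01  1.000e-01 -4.000e-01]
 [ 5.219e+02 -7.650e+01  5.221e+02 -7.680e+01  2.000e-01 -4.000e-01]]
[558.41375722  -5.73561648   3.20264016] [[512.   59.4]
 [486.2  28.7]
 [478.6 -10.6]
 [490.9 -48.7]
 [520.2 -76. ]]
[512.16587276  -9.09574772  72.47005044]
[511.62669105  24.43443228  71.94871668]
[512.80677425 -42.57837027  71.96589881]
```

>>> move_arm:
  deltas:
    - [[3.6,-2.8,0],[0,0,0],-1]
    - [[3.6,-2.8,0],[0,0,0],-1]
    - [[3.6,-2.8,0],[0,0,0],-1]
    - [[3.6,-2.8,0],[0,0,0],-1]
    - [[3.6,-2.8,0],[0,0,0],-1]
    - [[3.6,-2.8,0],[0,0,0],-1]
    - [[3.6,-2.8,0],[0,0,0],-1]
    - [[3.6,-2.8,0],[0,0,0],-1]
    - [[3.6,-2.8,0],[0,0,0],-1]
    - [[3.6,-2.8,0],[0,0,0],-1]
  grip_force: 20

```text
clock: 1.95
position: [440.6, -302.5, 223.0]
tcp_rot: [3.121, 0.355, 0.001]
ft_force: [0.3, -0.7, 0.1]
gripper_width: 14.9
```

>>> move_arm:
  deltas:
    - [[1.67,-3.74,1.2],[0,0,0],-1]
    - [[1.67,-3.74,1.2],[0,0,0],-1]
    - [[1.67,-3.74,1.2],[0,0,0],-1]
    - [[1.67,-3.74,1.2],[0,0,0],-1]
    - [[1.67,-3.74,1.2],[0,0,0],-1]
    - [[1.67,-3.74,1.2],[0,0,0],-1]
    - [[1.67,-3.74,1.2],[0,0,0],-1]
    - [[1.67,-3.74,1.2],[0,0,0],-1]
    - [[1.67,-3.74,1.2],[0,0,0],-1]
    - [[0,0,0],[0,0,0],-1]

```text
clock: 2.95
position: [510.2, 64.7, 113.8]
tcp_rot: [-3.116, -0.371, 0.0]
ft_force: [-0.3, -0.3, -0.7]
gripper_width: 0.4
```

```bash
python3 - <<'E'
from h import *
im,_=arm.get_image("scene");cv2.imwrite("pics/s1.png",cv2.resize(im[170:320,260:420,::-1],None,fx=4,fy=4,interpolation=cv2.INTER_CUBIC))
s=arm.get_state();print(s["clock"],s["position"],s["tcp_rot"],s["ft_force"],s["gripper_width"])
E
```

```text
3.0 [510.18136073  61.24176476 114.09905457] [-3.11889348e+00 -3.65117393e-01  1.09524526e-03] [-0.03692383 -1.39645878  0.52523935] 0.40356057289046515
```

View pics/s1.png

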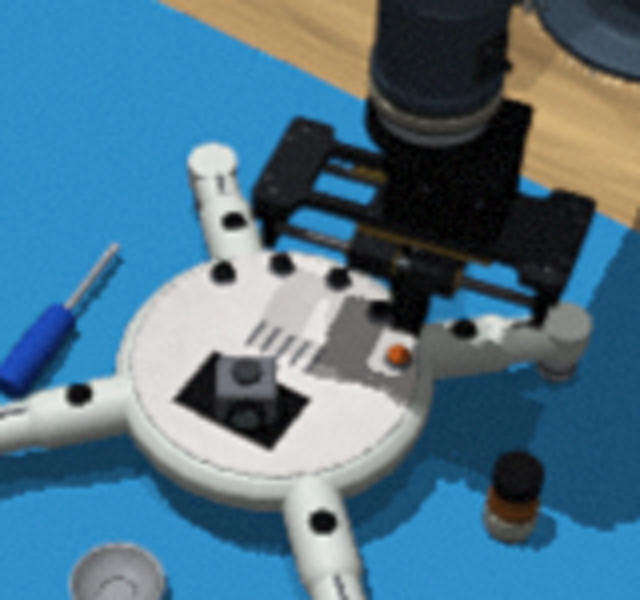

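The fingertips, near (405,322) in the crop, hang just above the orange rivet at (397,354). I'll check the projected position, then go down.

>>> move_arm:
  deltas:
    - [[0,0,1.0],[0,0,0],-1]
    - [[0,0,1.0],[0,0,0],-1]
    - [[0,0,0.8],[0,0,0],-1]
    - [[0,0,0],[0,0,0],-1]
    - [[0,0,0],[0,0,0],-1]

```text
clock: 3.5
position: [510.3, 57.2, 86.3]
tcp_rot: [3.121, 0.354, -0.001]
ft_force: [0.7, 0.3, 0.6]
gripper_width: 0.2
```

```bash
python3 - <<'E'
from h import *
im,_=arm.get_image("scene")
ss=[];
for i in range(4): s=arm.get_state();ss.append(s["position"]);arm.get_image("top")
p=np.mean(ss,0);print(s["clock"],np.round(ss,1).tolist(),s["ft_force"])
i=arm.camera_info("scene");K=np.array(i["K"])
def pr(p):
    c=np.array(i["world_to_cam"])@[*p,1];c=K@[c[0],-c[1],-c[2]];return c[:2]/c[2]
v=cv2.resize(im[200:280,310:410,::-1],None,fx=7,fy=7,interpolation=cv2.INTER_CUBIC)
for q,col in((p,(0,255,0)),((512,59,81),(255,0,255))):
    u=(pr(q)-[310,200]+.5)*7;cv2.circle(v,tuple(int(a) for a in u),4,col,-1)
cv2.imwrite("pics/s2.png",v)
E
```

```text
3.7 [[510.6, 57.4, 86.6], [510.7, 57.6, 86.8], [510.8, 57.7, 86.9], [510.7, 57.8, 86.9]] [-0.42559081  0.97668306  0.2108014 ]
```

View pics/s2.png

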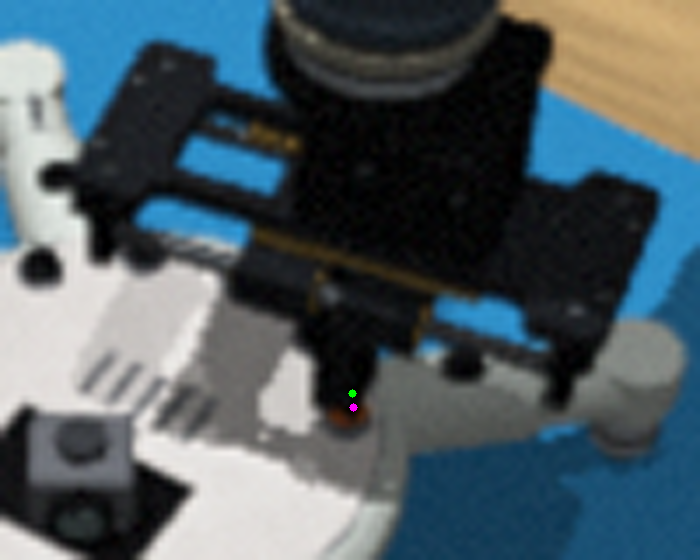

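The fingers (tip near (345,395)) sit right over the orange head (345,415). I'll press slowly.

>>> move_arm:
  deltas:
    - [[0.1,-0.1,0],[0,0,0],-1]
    - [[0,0,0.2],[0,0,0],-1]
    - [[0,0,0.2],[0,0,0],-1]
    - [[0,0,0.2],[0,0,0],-1]
    - [[0,0,0.2],[0,0,0],-1]
    - [[0,0,0],[0,0,0],-1]

```text
clock: 4.35
position: [511.1, 59.1, 78.4]
tcp_rot: [3.121, 0.355, -0.0]
ft_force: [0.2, 0.0, 0.5]
gripper_width: 0.2
```

>>> move_arm:
  deltas:
    - [[0,0,0.1],[0,0,0],-1]
    - [[0,0,0.1],[0,0,0],-1]
    - [[0,0,0],[0,0,0],-1]

```text
clock: 4.65
position: [511.1, 59.1, 76.5]
tcp_rot: [3.121, 0.356, 0.0]
ft_force: [-0.9, -0.6, 2.0]
gripper_width: 0.1
```

>>> move_arm:
  deltas:
    - [[0,0,0.1],[0,0,0],-1]
    - [[0,0,0.1],[0,0,0],-1]
    - [[0,0,0],[0,0,0],-1]

```text
clock: 4.95
position: [511.2, 59.0, 75.1]
tcp_rot: [3.121, 0.355, -0.0]
ft_force: [-1.8, -0.8, 8.7]
gripper_width: 0.7
```

>>> move_arm:
  deltas:
    - [[0,0,0.05],[0,0,0],-1]
    - [[0,0,0],[0,0,0],-1]

```text
clock: 5.15
position: [511.2, 59.1, 75.1]
tcp_rot: [3.121, 0.355, 0.0]
ft_force: [-3.9, -1.1, 11.7]
gripper_width: 0.7
```

>>> move_arm:
  deltas:
    - [[0,0,-0.75],[0,0,0],-1]
    - [[0,0,-0.75],[0,0,0],-1]
    - [[-1.03,0.8,0],[0,0,0],-1]
    - [[-1.03,0.8,0],[0,0,0],-1]
    - [[-1.03,0.8,0],[0,0,0],-1]
    - [[0,0,0],[0,0,0],-1]
    - [[0,0,0],[0,0,0],-1]
    - [[0,0,0.3],[0,0,0],-1]
    - [[0,0,0.3],[0,0,0],-1]
    - [[0,0,0],[0,0,0],-1]

```text
clock: 6.15
position: [486.3, 29.1, 82.5]
tcp_rot: [-3.121, -0.357, 0.001]
ft_force: [-0.0, -0.8, -0.0]
gripper_width: 0.7
```

```bash
python3 - <<'E'
from h import *
im,d=arm.get_image("scene")
cv2.imwrite("pics/s3.png",cv2.resize(im[200:280,310:410,::-1],None,fx=7,fy=7,interpolation=cv2.INTER_CUBIC))
s=arm.get_state();print(s["clock"],s["position"],s["ft_force"])
E
```

```text
6.2 [486.37362113  29.06726261  82.66171935] [-0.55212467 -0.29175512  0.262891  ]
```

View pics/s3.png

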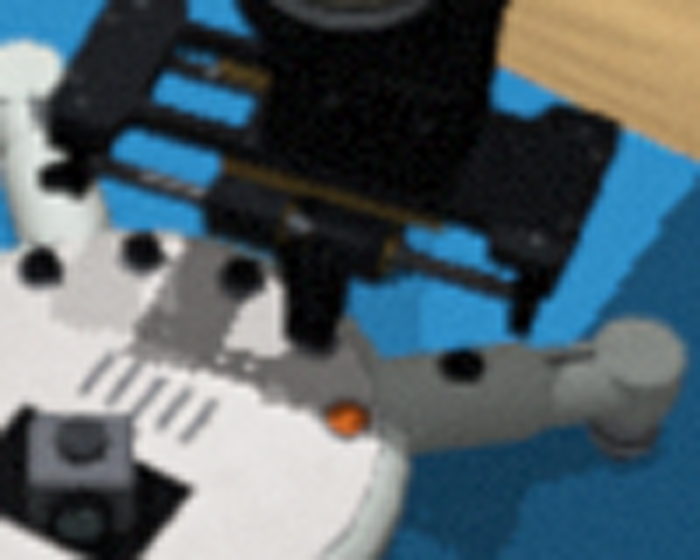

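The orange head at (347,418) has sunk, and the fingers stand over rivet 2 at (312,335). Next I'll press rivet 2.

>>> move_arm:
  deltas:
    - [[0,0,0.15],[0,0,0],-1]
    - [[0,0,0.15],[0,0,0],-1]
    - [[0,0,0.1],[0,0,0],-1]
    - [[0,0,0.1],[0,0,0],-1]
    - [[0,0,0.1],[0,0,0],-1]
    - [[0,0,0.1],[0,0,0],-1]
    - [[0,0,0.1],[0,0,0],-1]
    - [[0,0,0.05],[0,0,0],-1]
    - [[0,0,0],[0,0,0],-1]
    - [[0,0,0],[0,0,0],-1]

```text
clock: 7.2
position: [486.7, 28.9, 75.2]
tcp_rot: [3.121, 0.356, 0.001]
ft_force: [-1.9, 0.8, 9.3]
gripper_width: 0.3
```

>>> move_arm:
  deltas:
    - [[0,0,-0.7],[0,0,0],-1]
    - [[0,0,-0.7],[0,0,0],-1]
    - [[-0.56,1.22,0],[0,0,0],-1]
    - [[-0.56,1.22,0],[0,0,0],-1]
    - [[-0.56,1.22,0],[0,0,0],-1]
    - [[0,0,0],[0,0,0],-1]
    - [[0,0,0],[0,0,0],-1]
    - [[0,0,0.3],[0,0,0],-1]
    - [[0,0,0.3],[0,0,0],-1]
    - [[0,0,0],[0,0,0],-1]

```text
clock: 8.2
position: [478.0, -10.2, 82.0]
tcp_rot: [-3.121, -0.357, 0.002]
ft_force: [-1.0, 0.0, 0.0]
gripper_width: 0.5
```

```bash
python3 - <<'E'
from h import *
im,d=arm.get_image("scene")
cv2.imwrite("pics/s4.png",cv2.resize(im[200:280,310:410,::-1],None,fx=7,fy=7,interpolation=cv2.INTER_CUBIC))
s=arm.get_state();print(s["clock"],s["position"],s["ft_force"])
E
```

```text
8.25 [478.09924276 -10.29240657  82.16978888] [-0.18601758 -0.1279981  -0.33839266]
```

View pics/s4.png

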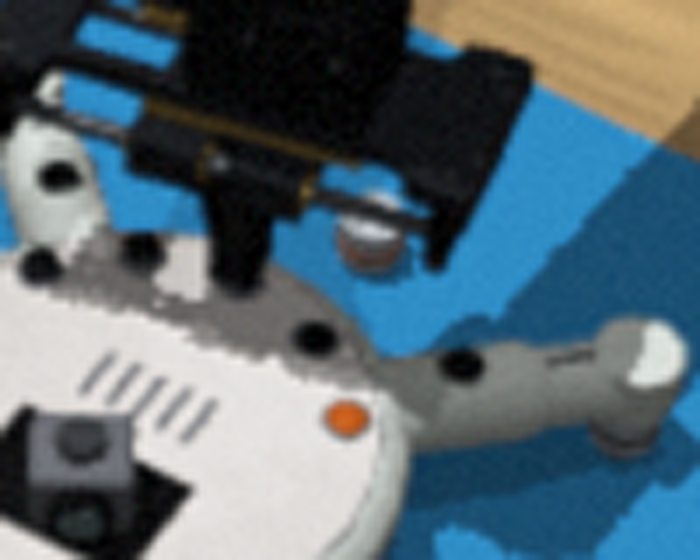

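Rivets 1 (347,418) and 2 (316,338) look home, and the fingers are over rivet 3 (240,275). Pressing it now.

>>> move_arm:
  deltas:
    - [[0,0,0.15],[0,0,0],-1]
    - [[0,0,0.15],[0,0,0],-1]
    - [[0,0,0.1],[0,0,0],-1]
    - [[0,0,0.1],[0,0,0],-1]
    - [[0,0,0.1],[0,0,0],-1]
    - [[0,0,0.1],[0,0,0],-1]
    - [[0,0,0.1],[0,0,0],-1]
    - [[0,0,0],[0,0,0],-1]
    - [[0,0,0],[0,0,0],-1]

```text
clock: 9.15
position: [478.5, -10.5, 75.1]
tcp_rot: [3.121, 0.356, 0.001]
ft_force: [-1.9, 0.9, 8.3]
gripper_width: 0.3
```

>>> move_arm:
  deltas:
    - [[0,0,-0.7],[0,0,0],-1]
    - [[0,0,-0.7],[0,0,0],-1]
    - [[0.12,1.33,0],[0,0,0],-1]
    - [[0.12,1.33,0],[0,0,0],-1]
    - [[0.12,1.33,0],[0,0,0],-1]
    - [[0,0,0],[0,0,0],-1]
    - [[0,0,0],[0,0,0],-1]
    - [[0,0,0.3],[0,0,0],-1]
    - [[0,0,0.3],[0,0,0],-1]
    - [[0,0,0],[0,0,0],-1]

```text
clock: 10.15
position: [490.2, -48.3, 82.0]
tcp_rot: [-3.121, -0.357, 0.002]
ft_force: [-0.3, 0.4, -0.5]
gripper_width: 0.6
```

>>> move_arm:
  deltas:
    - [[0,0,0.15],[0,0,0],-1]
    - [[0,0,0.15],[0,0,0],-1]
    - [[0,0,0.1],[0,0,0],-1]
    - [[0,0,0.1],[0,0,0],-1]
    - [[0,0,0.1],[0,0,0],-1]
    - [[0,0,0.1],[0,0,0],-1]
    - [[0,0,0.1],[0,0,0],-1]
    - [[0,0,0],[0,0,0],-1]
    - [[0,0,0],[0,0,0],-1]

```text
clock: 11.05
position: [490.8, -48.5, 75.1]
tcp_rot: [3.121, 0.356, -0.0]
ft_force: [-3.8, 1.8, 8.7]
gripper_width: 0.7
```

```bash
python3 - <<'E'
from h import *
im,d=arm.get_image("scene")
cv2.imwrite("pics/s5.png",cv2.resize(im[200:280,290:390,::-1],None,fx=7,fy=7,interpolation=cv2.INTER_CUBIC))
s=arm.get_state();print(s["clock"],s["position"],s["ft_force"])
E
```

```text
11.1 [490.83701198 -48.48207815  75.17777219] [-2.63814709  2.55159329  9.03153176]
```

View pics/s5.png

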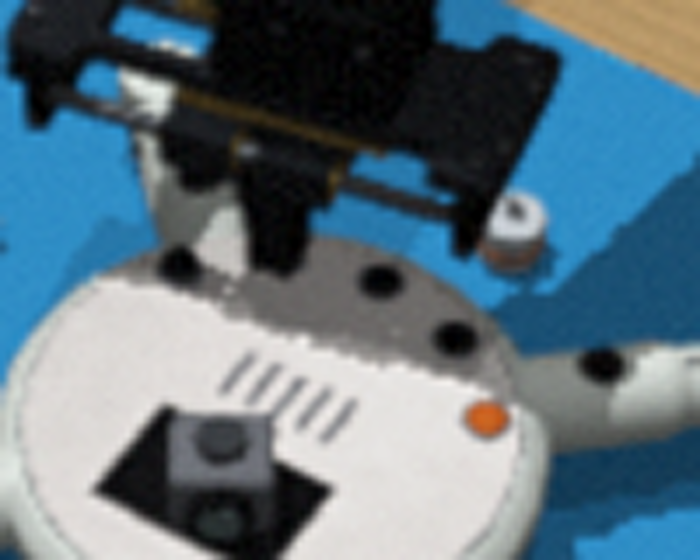

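Rivets 1–3 at (487,418), (456,338) and (381,281) are home. Rivet 4 is under the fingers at (277,265), and rivet 5 at (180,265) still stands.

>>> move_arm:
  deltas:
    - [[0,0,-0.7],[0,0,0],-1]
    - [[0,0,-0.7],[0,0,0],-1]
    - [[0.74,1.11,0],[0,0,0],-1]
    - [[0.74,1.11,0],[0,0,0],-1]
    - [[0.74,1.11,0],[0,0,0],-1]
    - [[0,0,0],[0,0,0],-1]
    - [[0,0,0],[0,0,0],-1]
    - [[0,0,0.3],[0,0,0],-1]
    - [[0,0,0.3],[0,0,0],-1]
    - [[0,0,0],[0,0,0],-1]

```text
clock: 12.1
position: [519.2, -75.9, 82.0]
tcp_rot: [-3.121, -0.357, 0.002]
ft_force: [0.2, 0.3, 0.4]
gripper_width: 0.4
```

>>> move_arm:
  deltas:
    - [[0,0,0.15],[0,0,0],-1]
    - [[0,0,0.15],[0,0,0],-1]
    - [[0,0,0.1],[0,0,0],-1]
    - [[0,0,0.1],[0,0,0],-1]
    - [[0,0,0.1],[0,0,0],-1]
    - [[0,0,0.1],[0,0,0],-1]
    - [[0,0,0.1],[0,0,0],-1]
    - [[0,0,0],[0,0,0],-1]
    - [[0,0,0],[0,0,0],-1]

```text
clock: 13.0
position: [519.9, -76.1, 75.2]
tcp_rot: [3.121, 0.356, -0.0]
ft_force: [-3.1, 1.2, 8.8]
gripper_width: 0.3
```

>>> move_arm:
  deltas:
    - [[0,0,-1.5],[0,0,0],-1]
    - [[0,0,-2.0],[0,0,0],-1]
    - [[-0.5,4,0],[0,0,0],-1]
    - [[-0.5,4,0],[0,0,0],-1]
    - [[-0.5,4,0],[0,0,0],-1]
    - [[-0.5,4,0],[0,0,0],-1]
    - [[-0.5,4,0],[0,0,0],-1]
    - [[0,0,0],[0,0,0],-1]
    - [[0,0,0],[0,0,0],-1]

```text
clock: 13.9
position: [540.0, -278.0, 108.8]
tcp_rot: [-3.122, -0.351, 0.001]
ft_force: [0.3, -0.0, -1.0]
gripper_width: 0.2
```

```bash
python3 - <<'E'
from h import *
import fit
for c,z in(("scene",73.5),("top",73.5)):
    im,d=arm.get_image(c)
    if c=="scene":cv2.imwrite("pics/s6.png",cv2.resize(im[200:300,260:390,::-1],None,fx=6,fy=6,interpolation=cv2.INTER_CUBIC))
    try:
        B=fit.blobs(c,im,fit.g[c]);P=np.array([at_z(c,b,z) for b in B]);x,m,e=fit.fit(P);print(x.round(3),e.round(1).tolist())
        if c=="top":
            for b in B:
                u,v=b.round().astype(int);print(at_depth(c,b,np.median(d[v-1:v+2,u-1:u+2])).round(1))
    except Exception as ex:print(ex)
s=arm.get_state();print(s["clock"],s["position"],s["ft_force"])
E
```

```text
scene 1 [359.1 259.3] [22, 32, 48, 38, 1380]
scene 2 [354.7 248. ] [22, 33, 47, 37, 1363]
scene 3 [344.  239.7] [21, 33, 47, 36, 1347]
scene 4 [329.8 236.3] [19, 33, 47, 35, 1276]
scene 5 [315.3 238.3] [20, 34, 48, 36, 1331]
[558.57   -7.863   3.202] [[0.1, 0.3], [-0.0, 0.0], [-0.1, -0.1], [-0.2, -0.3], [0.1, -0.0]]
top 1 [279.  254.8] [21, 20, 48, 49, 1868]
top 2 [292.3 266.8] [22, 22, 45, 47, 1652]
top 3 [309.9 270.5] [23, 23, 46, 44, 1597]
top 4 [327.2 265.3] [23, 23, 46, 45, 1620]
top 5 [339.6 252.5] [23, 21, 45, 45, 1580]
[557.311  -5.073   3.199] [[-0.1, 0.1], [0.1, 0.0], [-0.0, 0.0], [0.0, -0.0], [-0.0, -0.1]]
[511.   59.9  75.4]
[485.   29.5  74.9]
[477.4  -9.7  74.5]
[489.6 -47.7  73.9]
[518.7 -75.1  74.8]
14.0 [ 540.54557067 -275.22802543  109.20425055] [-0.89229747  0.26929192  0.40962004]
```

View pics/s6.png

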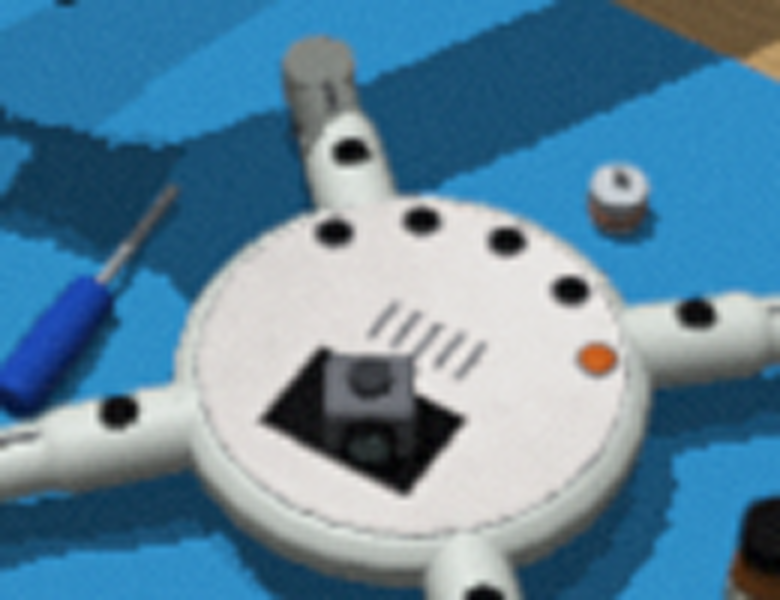

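All five heads, (597,358) round to (334,232), sit flat on the panel, and the drone, camera, screwdriver and motor are undisturbed. I'll hand the job in.

```bash
python3 -c "
from station import arm
print(arm.close_job())"
```

```text
the job is handed in; nothing more can be done
None
```

I pressed all five rivets home in order, from the orange one to the last black one, and handed the job in at about 14 s of the 51 s allowed. No verdict was reported.

- **Pressing:** Each rivet came to a hard stop with the fingertips at about 75.1 mm, where a fully home crown should be at 75 mm. The vertical force read about 8–12 N, against a limit of 40 N.
- **Fingertip height:** The fingertips stayed within about 20 mm of the panel for the whole run.
- **Rivets at the end:** The overhead camera's depth put the crowns at 73.9–75.4 mm. They would read about 81 mm standing up.
- **Drone:** The overhead camera's fit put the drone within 0.5 mm and 0.001 rad of where it started. I measured its level only through the crown heights.
- **Disagreement:** The two cameras differ by about 3 mm on the drone's absolute position, which is about what the 2 mm calibration allows. The fingertips landed on every rivet all the same.
- **Bystanders:** The camera, screwdriver and motor looked undisturbed in the last picture, and the jar was only partly in view. I did not check the dish, leg or tape at the end; the fingers stayed at least 75 mm above the work surface the whole time.
- **Arm:** It finished clear of everything, about 109 mm up and beside the drone, with only noise on the force reading.

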